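# Lay out a block-print repeat on the print board

### The job

Lay out the hand printing blocks dry on the white print board, lifting them by their grips and setting each down flat, not dropped, in this order: the round block midway between the two steel stops; the long border block directly behind the round block (on the side away from the robot), lengthwise along the line of the stops; the square block directly in front of the round stop (on the robot's side); and the cross-shaped block directly in front of the square stop. Leave a gap of about 2 cm between the border block and the round block and between each front block and its stop, keep the square and cross blocks' sides parallel to the board's edges, and do not disturb the dye pot, the spool or the brush.

Things in the scene. Friction and masses are not known exactly. Their poses are not given: they have to be found in the camera images.
- board: Fixed flat print board with a white top, 260 mm (its x, away from the robot) by 300 mm (its y, to the left), 10 mm thick; lies on the left half of the table, turned up to 0.2 rad. Origin: centre of the underside; this is also exactly midway between the two stops. 'Behind' and 'in front' run along its x: +x is behind (away from the robot).
- round_stop: Fixed round steel disc, 44 mm diameter, 10 mm high, on the board, 95 mm left or right (along the board's y) of the board's centre; which side changes. Origin: centre of its underside (on the board's top, 10 mm above the table); axes parallel to the board's.
- square_stop: Fixed square steel plate, 44 by 44 mm, 10 mm high, on the board, 95 mm from the board's centre on the other side from the round stop. Origin: centre of its underside; axes parallel to the board's.
- round_block: Loose round brown wooden printing block, 64 mm diameter, 28 mm thick, with a pale upright round grip 26 mm in diameter on the middle of its top, from 28 to 68 mm above the underside; best gripped at about 50 mm height. Origin: centre of the underside, z up. Its yaw does not matter. Weighs 0.1 to 0.2 kg.
- border_block: Loose long brown wooden printing block, 40 mm (x) by 110 mm (y), 28 mm thick, with a pale wooden bar grip standing on the middle of its top: 22 mm wide along x, 56 mm long along y, from 28 to 68 mm above the underside; best gripped across its 22 mm at about 50 mm height. Origin: centre of the underside, z up. Weighs 0.1 to 0.25 kg. On the board its y must lie along the board's y (either way round).
- square_block: Loose square brown wooden printing block, 60 by 60 mm, 28 mm thick, with a pale wooden bar grip standing on the middle of its top: 22 mm wide along x, 56 mm long along y, from 28 to 68 mm above the underside; best gripped across its 22 mm at about 50 mm height. Origin: centre of the underside, z up. Weighs 0.1 to 0.25 kg. Any of its four square-on yaws will do.
- cross_block: Loose plus-shaped brown wooden printing block, 72 mm across both ways, arms 28 mm wide, lying along its x and y, 28 mm thick, with a pale wooden bar grip standing on the middle of its top: 22 mm wide along x, 56 mm long along y, from 28 to 68 mm above the underside; best gripped across its 22 mm at about 50 mm height. Origin: centre of the underside, z up. Weighs 0.1 to 0.25 kg. Any of its four square-on yaws will do.
- dye_pot: Bystander: small closed grey pot with a white cap, 36 mm diameter, 45 mm high, standing among the blocks. Origin: centre of the underside.
- spool: Bystander: small wooden spool, 30 mm diameter, 40 mm high, standing beside the blocks. Origin: centre of the underside.
- brush: Bystander: brush 170 mm long lying flat to the right of the blocks (negative y), roughly along x, under 30 mm high.
There are look-alikes about, which are no part of the job. What is shaped like the border_block but pink or yellow is not meant.

How it is judged:
By the outcome, as a careful person would: the job done as asked, in the order asked, and still so for the second after the job is handed in, with the robot touching nothing.
It also fails if it takes over 104 s, if anything falls off the work surface, if the arm or the gripper's body presses on something with over 40 N, if the wrist force passes 120 N, or if a joint passes its speed limit or range.

### The arm

A 6-joint arm with a two-finger parallel gripper is mounted at the origin on the work surface. World frame = base frame: x ahead of the robot, y to its left, z up, the work surface at z = 0. Lengths are in m, angles in rad, forces in N, time in s.
With the tool pointing down it reaches from about 0.4 to 0.925 m from the base axis. Payload 3.4 kg.
Tool frame: the origin (TCP) lies on the centre line of the jaws, within the pads' length; the fingertips stand ctrl.tcp_to_tips ahead of it and the grasp point (between the pads) lies 11 mm behind it (ctrl.tcp_to_tips is the distance from the TCP to the fingertips, in m); z points along the fingers, y is the line along which they close (so a half turn about z gives the same grasp; the last joint's range is limited). The gripper opens to 85 mm and grips with 20 to 120 N. Pads are 22 mm wide; open, the fingers measure 114 mm over their backs; the gripper's body (76 mm by 85 mm) begins 54 mm behind the grasp point. The pads swing forward as they close: fully open they stand 13 mm farther back than shut.
Start: joints at [1.03, 0.307, 1.506, -0, 1.328, -0.073], TCP at [0.259, 0.513, 0.239] pointing down, gripper open.
Joint ranges: [-3.12, 3.12], [-1.05, 2.28], [0.14, 2.33], [-1.42, 4.57], [0.1, 2.73], [-2.68, 2.68]. Speed limits (rad/s): [2.57, 2.57, 3.14, 3.14, 3.14, 3.14].

### API

Orientations are given as a unit quaternion [w, x, y, z].
In Python, from workcell import ctrl, snapshot, camera_params, finish_job gives the robot as it stands.
- The arm moves only by the tool send_rows, never from a script. Its argument "moves" is a list of rows, each an object of numbers: "tx", "ty", "tz": the shift along the world's x, y, z in mm; "wx", "wy", "wz": the turn, a rotation vector about the world's x, y, z in degrees. In form: [{"tx": .., "ty": .., "tz": .., "wx": .., "wy": .., "wz": ..}, ...]. A call has 1 to 20 rows; each row shifts and turns the commanded pose from where the row before left it; what a row does not reach is not made up. A row lasts 1/10 s, in which the tool goes at most 50 mm and 8.59 degrees, less where a joint would pass 70% of its speed; a pose out of reach is approached as far as the arm can. A call is refused whole if a number of a shift passes 50 or a number of a turn 8.59, either way. A call with a gripper value outside its range is refused whole. "grip" is the opening, from 0 (shut) to 1 (fully open), set as the call begins (left out, the last holds). The fingers move at their own pace and stop on an object; "grip_force" is the grip in N (left out, the last holds). Time passes only in rows, so rows that do not move let the fingers close. It gives the time, the measured TCP pose, the force, the opening and the grip force at its end, in the units of the state.
- ctrl.read_state(): the state, without advancing time (a new reading comes with each control period).
- snapshot(name): name is "scene" or "side" or "wrist"; returns the picture (400x640x3 uint8, red, green, blue); there is no depth.
- camera_params(name): a dict with "vertical_fov" (degrees; the focal length in pixels is half the picture's height over the tangent of half this angle, whatever the lens; pixels are square), "cx", "cy" (the principal point, pixels), "extrinsics" (4x4, takes a point from camera to world coordinates). Camera axes: x right, y down, z forward; pixel columns grow to the right and rows downward; lengths in m; the calibration is good to about 2 mm. The wrist camera is an equidistant fisheye: a pixel r from the principal point sees the ray r / f radians off the axis. A picture is of the moment at which its call begins: read the wrist's pose just before it. camera_params takes no time and is no camera call; for the wrist camera it gives the pose at the moment of the call.
- finish_job(): hands the job in; it is judged then, once.
The state is a dict: "clock": time; "joint_positions": joint angles; "qd": joint speeds; "joint_torque": joint torques, N m; "tcp_pos": TCP position; "orientation": TCP orientation; "contact_force": force on the tool from outside, world axes, zero at the start; "wrist_torque": the same for the moment, N m; "finger_gap": finger opening in m; "grip_force": force on a finger pad.
Only numpy, scipy, OpenCV 4.12 (cv2) and the standard library are available. Lean on these libraries where they do the work, as an engineer would, in place of code of your own. Each camera call takes 0.05 s, during which the arm holds its last target. There are 200 camera calls.

## Working session

There is one attempt and no reset: what is moved stays moved. The work goes in short steps, Python scripts to look and compute and a tool call to move; the robot and the scene stay as the last step left them, time stands still between calls to the robot, and variables do not carry over. Pictures are saved under pics/ and viewed, at most 14 in all, crops included, and the job is handed in when it is done.

Besides the shell and the picture viewer there is one more tool, called after ">>>" as name([rows], argument=value, ...), one row to a line, values as JSON. send_rows: Moves the arm, as the interface text tells. Its arguments: {"type":"object","properties":{"moves":{"type":"array"},"grip":{"type":"number"},"grip_force":{"type":"number"}},"required":["moves"]}

```bash
ls; mkdir -p pics
python3 - <<'E'
from workcell import ctrl, snapshot, camera_params
import cv2
print(ctrl.read_state(), ctrl.tcp_to_tips)
for n in ["scene","side","wrist"]:
    p=camera_params(n); print(n,p)
    cv2.imwrite(f"pics/{n}0.png",cv2.cvtColor(snapshot(n),cv2.COLOR_RGB2BGR))
E
```

```text
pics
{'clock': 0.0, 'joint_positions': array([ 1.02951111e+00,  3.07593929e-01,  1.50765005e+00, -9.78159481e-06,
        1.32839213e+00, -7.34960016e-02]), 'qd': array([ 0.00037168, -0.00216793,  0.00058334,  0.00031085, -0.0009684 ,
        0.00029181]), 'joint_torque': array([ 7.12222427e-04, -4.57537758e+01, -2.51920098e+01, -4.12626332e-04,
        1.32703671e-02, -1.74670441e-05]), 'tcp_pos': array([0.25895488, 0.51264299, 0.23837783]), 'orientation': array([-3.04622100e-04,  2.31766566e-01,  9.72770896e-01, -9.75269950e-04]), 'contact_force': array([ 0.10447992, -0.42447736,  0.00859897]), 'wrist_torque': array([-0.03519647,  0.02119589, -0.01339142]), 'grip_force': 0.0, 'finger_gap': 0.08586842617033533} 0.008
scene {'vertical_fov': 44.773899744238655, 'cx': 312.7525554376917, 'cy': 195.88524896066767, 'extrinsics': array([[ 0.86558865,  0.3583676 , -0.34975557,  0.89760106],
       [ 0.50075053, -0.61627454,  0.60782777, -0.80225994],
       [ 0.00228033, -0.70126911, -0.71289301,  0.87881199],
       [ 0.        ,  0.        ,  0.        ,  1.        ]])}
side {'vertical_fov': 55.380729014883734, 'cx': 319.64398100522203, 'cy': 197.2406677418098, 'extrinsics': array([[-0.99191827, -0.06930563,  0.1062773 ,  0.3947268 ],
       [-0.12486522,  0.68184863, -0.72075733,  0.59519456],
       [-0.02251249, -0.72820271, -0.68499198,  0.71198834],
       [ 0.        ,  0.        ,  0.        ,  1.        ]])}
wrist {'vertical_fov': 65.70646984690485, 'cx': 316.73824731205275, 'cy': 199.99244638319246, 'extrinsics': array([[ 0.45112885,  0.8530593 ,  0.2622453 ,  0.19200624],
       [ 0.89245769, -0.4307434 , -0.13408723,  0.54739183],
       [-0.00142393,  0.29453346, -0.95564011,  0.37166954],
       [ 0.        ,  0.        ,  0.        ,  1.        ]])}
```

View pics/scene0.png

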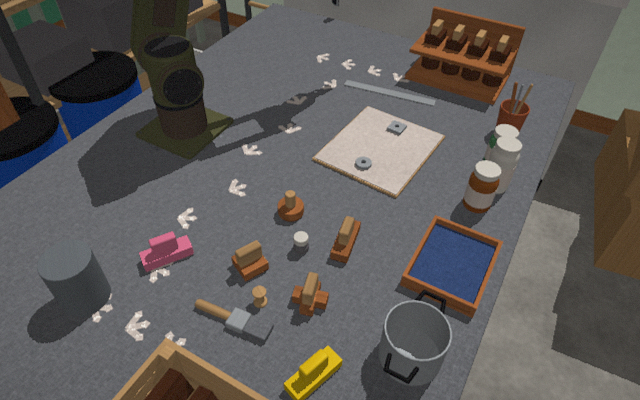

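View pics/side0.png

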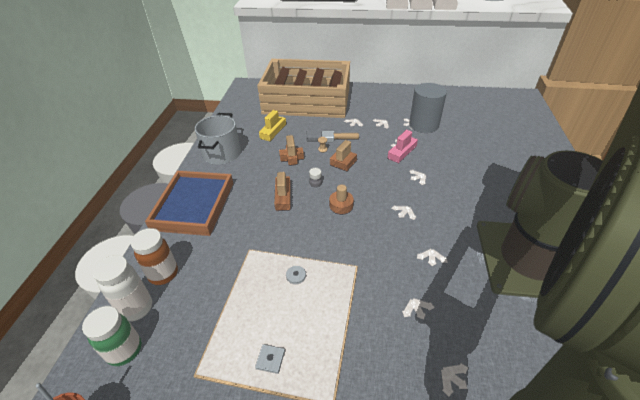

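View pics/wrist0.png

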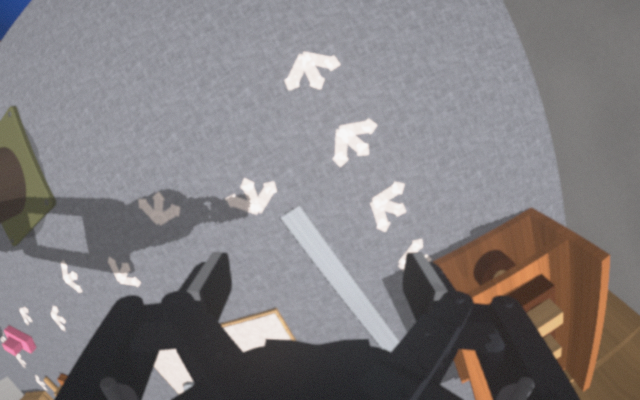

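```bash
cat > h.py <<'E'
import numpy as np, cv2
from scipy.optimize import minimize
from workcell import camera_params
def box(cx,cy,hx,hy,z0,z1): return np.array([[cx+a*hx,cy+b*hy,z] for a in(-1,1) for b in(-1,1) for z in(z0,z1)])
def cyl(r,z0,z1): return np.array([[r*np.cos(t),r*np.sin(t),z] for t in np.linspace(0,2*np.pi,40) for z in(z0,z1)])
G=box(0,0,.011,.028,.028,.068)
SH={'round':[cyl(.032,0,.028),cyl(.013,.028,.068)],
'border':[box(0,0,.02,.055,0,.028),G],'square':[box(0,0,.03,.03,0,.028),G],
'cross':[box(0,0,.036,.014,0,.028),box(0,0,.014,.036,0,.028),G],
'board':[box(0,0,.13,.15,0,.010)]}
def proj(n,P,pr=None):
    p=pr or camera_params(n); E=np.linalg.inv(p['extrinsics']); q=P@E[:3,:3].T+E[:3,3]
    f=200/np.tan(np.radians(p['vertical_fov']/2))
    return q[:,:2]/q[:,2:]*f+[p['cx'],p['cy']]
def unproj(n,uv,z):
    p=camera_params(n);E=p['extrinsics'];f=200/np.tan(np.radians(p['vertical_fov']/2))
    d=E[:3,:3]@[(uv[0]-p['cx'])/f,(uv[1]-p['cy'])/f,1]; o=E[:3,3]; return (o+d*(z-o[2])/d[2])[:2]
def world(P,x,y,a,z=0):
    c,s=np.cos(a),np.sin(a); return P@np.array([[c,-s,0],[s,c,0],[0,0,1]]).T+[x,y,z]
PR={}
S=4
def render(n,shape,x,y,a,z=0):
    pr=PR.setdefault(n,camera_params(n))
    m=np.zeros((400*S,640*S),np.uint8)
    for P in SH[shape]:
        u=(proj(n,world(P,x,y,a,z),pr)+.5)*S-.5
        cv2.fillConvexPoly(m,cv2.convexHull(np.round(u*16).astype(np.int32)),1,shift=4)
    return m
def fit(shape,masks,x0,z=0,yaws=np.arange(0,180,15),rad=.1):
    M={}
    for n,m in masks.items():
        g=render(n,shape,*x0,0,z) ; u=proj(n,np.array([[x0[0],x0[1],.02]]))[0]
        r=90 if shape!='board' else 400; k=np.zeros_like(m); cv2.circle(k,tuple(int(v) for v in u),r if shape=='board' else 45,1,-1)
        mm=m*k
        nc,l,st,ce=cv2.connectedComponentsWithStats(mm)
        # component nearest the guess
        d=[np.min(np.hypot(*(np.argwhere(l==i)[:,::-1]-u).T)) if st[i,4]>60 else 1e9 for i in range(1,nc)]
        mm=(l==1+int(np.argmin(d))).astype(np.uint8)
        M[n]=cv2.resize(mm,None,fx=S,fy=S,interpolation=cv2.INTER_LINEAR)
    def cost(v):
        c=0
        for n in M:
            g=render(n,shape,v[0]/100,v[1]/100,v[2],z); c+=1-(g&M[n]).sum()/max(1,(g|M[n]).sum())
        return c/len(M)
    best=None
    for a in yaws:
        r=minimize(cost,[x0[0]*100,x0[1]*100,np.radians(a)],method='Nelder-Mead',options=dict(initial_simplex=np.array([[x0[0]*100+i,x0[1]*100+j,np.radians(a)+k] for i,j,k in((0,0,0),(1,0,0),(0,1,0),(0,0,.15))]),maxiter=50))
        if best is None or r.fun<best.fun: best=r
    best=minimize(cost,best.x,method='Nelder-Mead',options=dict(initial_simplex=best.x+np.array([[0,0,0],[.3,0,0],[0,.3,0],[0,0,.08]]),maxiter=80))
    return best.x[0]/100,best.x[1]/100,np.degrees(best.x[2]),1-best.fun
def wood(im):
    i=im.astype(int); return ((i[...,0]-i[...,2])>25).astype(np.uint8)
def white(im):
    h=cv2.cvtColor(im,cv2.COLOR_RGB2HSV); return (h[...,2]>150).astype(np.uint8)
E
python3 - <<'E'
from h import *
ims={n:cv2.cvtColor(cv2.imread(f'pics/{n}0.png'),cv2.COLOR_BGR2RGB) for n in('scene','side')}
W={n:wood(i) for n,i in ims.items()}
for s,uv in dict(round=(290,208),border=(346,242),square=(250,262),cross=(310,296)).items():
    x0=unproj('scene',uv,.02)
    print(s,x0,fit(s,W,x0,yaws=[0] if s=='round' else range(0,180,30)))
    for n in W: print('  ',n,fit(s,{n:W[n]},x0,yaws=[0] if s=='round' else range(0,180,30)))
for s,uv,z in (('pot',(301,238),.04),('spool',(260,290),.04),('brush',(200,304),.02),('brush',(268,330),.02)): print(s,unproj('scene',uv,z))
# board corners
for n,c in dict(scene=[(369,108),(444,138),(396,192),(315,156)],side=[(249,251),(357,265),(336,398),(197,375)]).items():
    print(n,[unproj(n,p,.01).round(4) for p in c])
for n,c in dict(scene=[(397,126),(363,161.5)],side=[(270,358),(296,274)]).items(): print(n,[unproj(n,p,.02).round(4) for p in c])
a=ims['scene'][190:320,215:375];b=ims['side'][115:235,255:375]
A=np.hstack([cv2.resize(a,(480,390)),cv2.resize(W['scene'][190:320,215:375],(320,260))[...,None].repeat(3,2)*255 if 0 else cv2.resize(b,(320,390))])
cv2.imwrite('pics/c1.png',A[...,::-1])
E
```

```text
round [ 0.44923584 -0.13332834] (np.float64(0.4455872050583314), np.float64(-0.12704779981158543), np.float64(7.087996682946752), np.float64(0.906055039881017))
   scene (np.float64(0.44624181163806), np.float64(-0.12764798144708422), np.float64(6.967519488138711), np.float64(0.9184261929122872))
   side (np.float64(0.4451897172264623), np.float64(-0.1286883160726739), np.float64(-1.9945126068869776), np.float64(0.9052756500161829))
border [ 0.61499996 -0.15916328] (np.float64(0.6074084941626802), np.float64(-0.14792953777495937), np.float64(10.542049069023523), np.float64(0.9060249353304203))
   scene (np.float64(0.6078936820029687), np.float64(-0.14827368785266176), np.float64(190.91282938389682), np.float64(0.9184573002754821))Traceback (most recent call last):
  File "<stdin>", line 7, in <module>
  File "h.py", line 47, in fit
    r=minimize(cost,[x0[0]*100,x0[1]*100,np.radians(a)],method='Nelder-Mead',options=dict(initial_simplex=np.array([[x0[0]*100+i,x0[1]*100+j,np.radians(a)+k] for i,j,k in((0,0,0),(1,0,0),(0,1,0),(0,0,.15))]),maxiter=50))
    res = _minimize_neldermead(fun, x0, args, callback, bounds=bounds,
                               **options)
    fxr = func(xr)
    fx = function(np.copy(x), *(wrapper_args + args))
  File "h.py", line 43, in cost
    g=render(n,shape,v[0]/100,v[1]/100,v[2],z); c+=1-(g&M[n]).sum()/max(1,(g|M[n]).sum())
  File "h.py", line 23, in render
    pr=PR.setdefault(n,camera_params(n))
                       ~~~~~~~~~~~~~^^^
ValueError: time passes only in moves, steps and waits
```

```bash
python3 - <<'E'
s=open('h.py').read()
s=s.replace("pr=PR.setdefault(n,camera_params(n))","pr=cp(n)").replace("PR={}\n","").replace("p=pr or camera_params(n)","p=pr or cp(n)").replace("p=camera_params(n);E","p=cp(n);E")
s=s.replace("def box","PR={}\ndef cp(n):\n    if n not in PR: PR[n]=camera_params(n)\n    return PR[n]\ndef box",1)
open('h.py','w').write(s)
E
python3 - <<'E'
from h import *
ims={n:cv2.cvtColor(cv2.imread(f'pics/{n}0.png'),cv2.COLOR_BGR2RGB) for n in('scene','side')}
W={n:wood(i) for n,i in ims.items()}
for s,uv in dict(round=(290,208),border=(346,242),square=(250,262),cross=(310,296)).items():
    x0=unproj('scene',uv,.02)
    r=fit(s,W,x0,yaws=[0] if s=='round' else range(0,180,30)); print(s,np.round(r,4))
    for n in W: print('  ',n,np.round(fit(s,{n:W[n]},r[:2],yaws=[r[2]]),4))
for s,uv,z in (('pot',(301,238),.04),('spool',(260,290),.04),('brush',(200,304),.02),('brush',(268,330),.02)): print(s,unproj('scene',uv,z))
for n,c in dict(scene=[(369,108),(444,138),(396,192),(315,156)],side=[(249,251),(357,265),(336,398),(197,375)]).items():
    print(n,[unproj(n,p,.01).round(4) for p in c])
for n,c in dict(scene=[(397,126),(363,161.5)],side=[(270,358),(296,274)]).items(): print(n,[unproj(n,p,.02).round(4) for p in c])
a=ims['scene'][190:320,215:375];b=ims['side'][115:235,255:375]
A=np.hstack([cv2.resize(a,(480,390)),cv2.resize(b,(320,390))])
cv2.imwrite('pics/c1.png',A[...,::-1])
E
```

```text
round [ 0.4456 -0.127   7.088   0.9061]
   scene [ 0.4464 -0.1276  8.5813  0.9179]
   side [ 0.4447 -0.1289 11.2033  0.9066]
border [ 0.6074 -0.1479 10.542   0.906 ]
   scene [ 0.6074 -0.1479 10.542   0.9182]
   side [ 0.6074 -0.1482 10.5087  0.8953]
square [  0.4552  -0.3122 -23.1718   0.8948]
   scene [  0.4563  -0.3121 -27.5254   0.9105]
   side [  0.4545  -0.3125 -20.4608   0.8952]
cross [ 0.6144 -0.3217 15.6742  0.8965]
   scene [ 0.6152 -0.3219 16.2018  0.9097]
   side [ 0.6143 -0.3233 14.8792  0.8915]
pot [ 0.52943113 -0.21442753]
spool [ 0.52778837 -0.3735316 ]
brush [ 0.43246433 -0.45232051]
brush [ 0.58454416 -0.4315246 ]
scene [array([0.4313, 0.3509]), array([0.6786, 0.3263]), array([0.6466, 0.0564]), array([0.4002, 0.0738])]
side [array([0.6459, 0.0564]), array([0.3919, 0.0693]), array([0.4126, 0.3544]), array([0.666 , 0.3451])]
scene [array([0.5449, 0.2979]), array([0.5277, 0.1087])]
side [array([0.539 , 0.3036]), array([0.523 , 0.1154])]
```

View pics/c1.png

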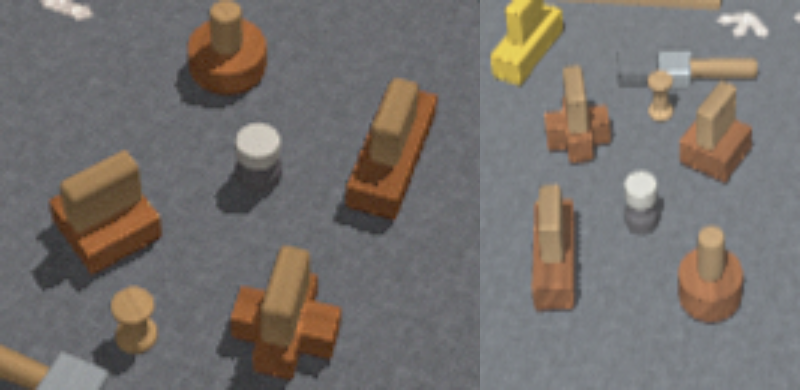

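Candidates for the border block are brown (346,242), pink (165,250) and yellow (314,373); I choose the brown one. Round is at (290,208), square at (250,262) and cross at (310,296). The spool at (260,293) and the pot at (301,238) must be left alone. The crop confirms these choices. On the board, the round stop is at (363,162) on the right and the square stop at (397,127) on the left.

>>> send_rows([
  {"tx":24.6,"ty":-38.5,"tz":3,"wz":-6.2},
  {"tx":24.6,"ty":-38.5,"tz":3,"wz":-6.2},
  {"tx":24.6,"ty":-38.5,"tz":3,"wz":-6.2},
  {"tx":24.6,"ty":-38.5,"tz":3,"wz":-6.2},
  {"tx":24.6,"ty":-38.5,"tz":3,"wz":-6.2},
  {"tx":24.6,"ty":-38.5,"tz":3,"wz":-6.2},
  {"tx":24.6,"ty":-38.5,"tz":3,"wz":-6.2},
  {"tx":24.6,"ty":-38.5,"tz":3,"wz":-6.2},
  {"tx":24.6,"ty":-38.5,"tz":3,"wz":-6.2},
  {"tx":24.6,"ty":-38.5,"tz":3,"wz":-6.2},
  {"tx":24.6,"ty":-38.5,"tz":3,"wz":-6.2},
  {},
  {},
], grip=0.6)

```text
validation failed for argument at $.mo...
```

>>> send_rows([
  {"tx":24.6,"ty":-38.5,"tz":3,"wx":0,"wy":0,"wz":-6.2},
  {"tx":24.6,"ty":-38.5,"tz":3,"wx":0,"wy":0,"wz":-6.2},
  {"tx":24.6,"ty":-38.5,"tz":3,"wx":0,"wy":0,"wz":-6.2},
  {"tx":24.6,"ty":-38.5,"tz":3,"wx":0,"wy":0,"wz":-6.2},
  {"tx":24.6,"ty":-38.5,"tz":3,"wx":0,"wy":0,"wz":-6.2},
  {"tx":24.6,"ty":-38.5,"tz":3,"wx":0,"wy":0,"wz":-6.2},
  {"tx":24.6,"ty":-38.5,"tz":3,"wx":0,"wy":0,"wz":-6.2},
  {"tx":24.6,"ty":-38.5,"tz":3,"wx":0,"wy":0,"wz":-6.2},
  {"tx":24.6,"ty":-38.5,"tz":3,"wx":0,"wy":0,"wz":-6.2},
  {"tx":24.6,"ty":-38.5,"tz":3,"wx":0,"wy":0,"wz":-6.2},
  {"tx":24.6,"ty":-38.5,"tz":3,"wx":0,"wy":0,"wz":-6.2},
  {"tx":0,"ty":0,"tz":0,"wx":0,"wy":0,"wz":0},
  {"tx":0,"ty":0,"tz":0,"wx":0,"wy":0,"wz":0},
], grip=0.6)

```text
clock: 1.45
tcp_pos: [0.53, 0.0888, 0.2718]
orientation: [-0.001, 0.738, 0.675, -0.0]
contact_force: [-0.1, -0.4, 0.2]
finger_gap: 0.0515
grip_force: 0.0
```

Run:
```python
from h import *
from workcell import snapshot
import json
SH['board']=[box(0,0,.13,.15,.0099,.01)]
p=camera_params('wrist'); im=snapshot('wrist'); cv2.imwrite('pics/w1.png',im[...,::-1])
json.dump({k:np.array(v).tolist() for k,v in p.items()},open('w1.json','w'))
for n in('scene','side'):
    i=cv2.imread(f'pics/{n}0.png')[...,::-1].copy()
    g=render(n,'board',.535,.205,-.09)[::S,::S]; k=cv2.dilate(g,np.ones((25,25)))
    m=((i.min(2)>115)&(k>0)).astype(np.uint8)
    c,_=cv2.findContours(m,0,2); c=max(c,key=cv2.contourArea); m[:]=0; cv2.drawContours(m,[c],-1,1,-1)
    print(n,m.sum(),g.sum(), np.round(fit('board',{n:m},(.535,.205),yaws=[-5]),4))
    cv2.imwrite(f'pics/m_{n}.png',m*255)
```

```text
scene 6226 6499 [ 0.5339  0.206  -4.4065  0.9615]
side 24828 17631 [0.5291 0.2157 2.957  0.733 ]
```

View pics/w1.png

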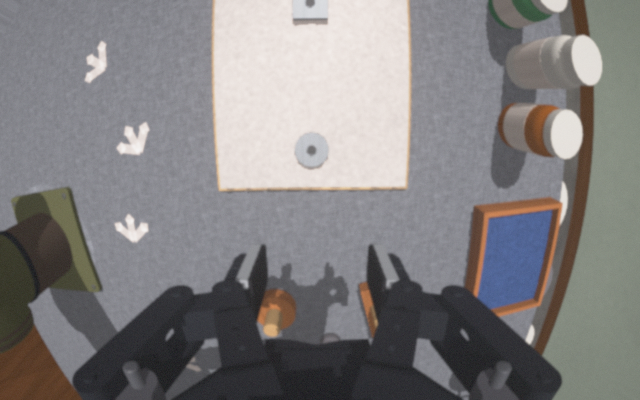

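```bash
cat >> h.py <<'E'
def fish(p,uv,z):
    E=np.array(p['extrinsics']);f=200/np.tan(np.radians(p['vertical_fov']/2))
    v=np.array(uv,float)-[p['cx'],p['cy']]; r=np.hypot(*v); t=r/f
    d=E[:3,:3]@np.r_[v/max(r,1e-9)*np.sin(t),np.cos(t)]; o=E[:3,3]; return (o+d*(z-o[2])/d[2])[:2]
def edgeproj(p,P):
    E=np.linalg.inv(np.array(p['extrinsics']));q=P@E[:3,:3].T+E[:3,3];f=200/np.tan(np.radians(p['vertical_fov']/2))
    r=np.hypot(q[:,0],q[:,1]);t=np.arctan2(r,q[:,2]);return q[:,:2]/r[:,None]*(t*f)[:,None]+[p['cx'],p['cy']]
E
python3 - <<'E'
from h import *
import json
SH['board']=[box(0,0,.13,.15,.0099,.01)]
def cen(im,uv,r,k):
    g=im.astype(float).mean(2); x0,y0=int(uv[0]-r),max(0,int(uv[1]-r)); c=g[y0:y0+2*r+1,x0:x0+2*r+1]
    w=np.clip(k-c,0,None); yy,xx=np.mgrid[:c.shape[0],:c.shape[1]]
    return np.array([(w*xx).sum()/w.sum()+x0,(w*yy).sum()/w.sum()+y0])
p=json.load(open('w1.json'))
im={n:cv2.imread(f'pics/{f}.png')[...,::-1].copy() for n,f in dict(scene='scene0',side='side0',wrist='w1').items()}
G={'scene':[(363,162),(397,127)],'side':[(296,274),(270,358)],'wrist':[(311,150),(310,3)]}
for n in im:
    for j,uv in enumerate(G[n]):
        i=im[n]; g=i.mean(2); v=g[int(uv[1]),int(uv[0])]
        for r,lab in ((4 if n!='scene' else 3,'hole'),(26 if n=='wrist' else 16 if n=='side' else 11,'disc')):
            c=g[max(0,uv[1]-r):uv[1]+r+1,uv[0]-r:uv[0]+r+1]
            k=np.percentile(c,40) if lab=='hole' else (np.percentile(c,90)*.6+.4*np.percentile(c,30))
            u=cen(i,uv,r,k); q=fish(p,u,.02) if n=='wrist' else unproj(n,u,.02)
            print(n,'round' if j==0 else 'square',lab,u.round(1),q.round(4))
print('wrist edge corners',[fish(p,u,.01).round(4) for u in((219,190),(407,188))])
i=im['side']
for t in (150,165,180):
    g=render('side','board',.535,.205,-.09)[::S,::S]; k=cv2.dilate(g,np.ones((15,15)))
    m=((i.min(2)>t)&(k>0)).astype(np.uint8); m=cv2.morphologyEx(m,cv2.MORPH_CLOSE,np.ones((5,5)))
    c,_=cv2.findContours(m,0,2); c=max(c,key=cv2.contourArea); m[:]=0; cv2.drawContours(m,[c],-1,1,-1)
    print(t,m.sum(),g.sum(),np.round(fit('board',{'side':m},(.535,.205),yaws=[-5]),4))
E
```

```text
scene round hole [363.1 161.2] [0.5275 0.1098]
scene round disc [362.1 164.7] [0.5312 0.0961]
scene square hole [396.5 125.7] [0.5431 0.2987]
scene square disc [397.3 126.3] [0.5463 0.297 ]
side round hole [295.5 272.8] [0.5247 0.1125]
side round disc [296.7 274.1] [0.5214 0.1155]
side square hole [269.8 356.8] [0.5399 0.3014]
side square disc [271.1 358.4] [0.5368 0.304 ]
wrist round hole [311.1 149.9] [0.5248 0.1123]
wrist round disc [311.2 152.3] [0.5247 0.1091]
wrist square hole [309.6   1.7] [0.54   0.3016]
wrist square disc [309.2  15. ] [0.538  0.2834]
wrist edge corners [array([0.3938, 0.0695]), array([0.6492, 0.0493])]
150 16904 17631 [ 0.5352  0.2048 -4.9484  0.9563]
165 16743 17631 [ 0.5356  0.204  -4.8667  0.9488]
180 16662 17631 [ 0.5357  0.2037 -5.2252  0.9446]
```

The wrist view shows the round stop at (311,150), the square stop at (310,3) and the board's near edge at row 189. That puts the board centre at about (0.533, 0.206) with a yaw of -4.6°. Next I go to the round block.

>>> send_rows([
  {"tx":-14.1,"ty":-36.2,"tz":-15,"wx":0,"wy":0,"wz":0},
  {"tx":-14.1,"ty":-36.2,"tz":-20,"wx":0,"wy":0,"wz":0},
  {"tx":-14.1,"ty":-36.2,"tz":-20,"wx":0,"wy":0,"wz":0},
  {"tx":-14.1,"ty":-36.2,"tz":-20,"wx":0,"wy":0,"wz":0},
  {"tx":-14.1,"ty":-36.2,"tz":-20,"wx":0,"wy":0,"wz":0},
  {"tx":-14.1,"ty":-36.2,"tz":-16,"wx":0,"wy":0,"wz":0},
  {"tx":0,"ty":0,"tz":0,"wx":0,"wy":0,"wz":0},
  {"tx":0,"ty":0,"tz":0,"wx":0,"wy":0,"wz":0},
])

```text
clock: 2.3
tcp_pos: [0.4446, -0.1264, 0.161]
orientation: [-0.001, 0.737, 0.676, 0.0]
contact_force: [0.5, -0.6, 0.4]
finger_gap: 0.051
grip_force: 0.0
```

Run:
```python
from h import *
from workcell import snapshot,ctrl
p=camera_params('wrist'); im=snapshot('wrist')
print(ctrl.read_state()['tcp_pos'])
for P in [world(cyl(.013,.068,.0681),.4456,-.128,0),world(cyl(.032,.028,.0281),.4456,-.128,0)]:
    cv2.polylines(im,[np.round(edgeproj(p,P[::2])).astype(np.int32)],True,(0,255,0),1)
cv2.imwrite('pics/w2.png',im[150:400,150:490][...,::-1].repeat(2,0).repeat(2,1))
```

```text
[ 0.44542125 -0.12615573  0.16154038]
```

View pics/w2.png

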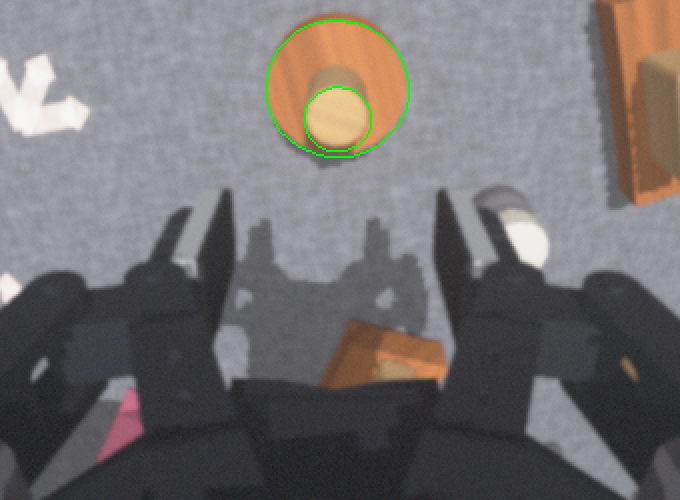

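The overlay of the predicted round block sits on the grip top, at (337,117) in the crop, so the estimate is good. I descend and grasp.

>>> send_rows([
  {"tx":0.3,"ty":-1,"tz":-25,"wx":0,"wy":0,"wz":0},
  {"tx":0,"ty":0,"tz":-35,"wx":0,"wy":0,"wz":0},
  {"tx":0,"ty":0,"tz":-30,"wx":0,"wy":0,"wz":0},
  {"tx":0,"ty":0,"tz":-20,"wx":0,"wy":0,"wz":0},
  {"tx":0,"ty":0,"tz":-10,"wx":0,"wy":0,"wz":0},
  {"tx":0,"ty":0,"tz":0,"wx":0,"wy":0,"wz":0},
  {"tx":0,"ty":0,"tz":0,"wx":0,"wy":0,"wz":0},
])

```text
clock: 3.05
tcp_pos: [0.4467, -0.1279, 0.0421]
orientation: [0.001, 0.737, 0.676, 0.0]
contact_force: [1.0, 0.3, 0.5]
finger_gap: 0.0514
grip_force: 0.0
```

>>> send_rows([
  {"tx":0,"ty":0,"tz":0,"wx":0,"wy":0,"wz":0},
  {"tx":0,"ty":0,"tz":0,"wx":0,"wy":0,"wz":0},
  {"tx":0,"ty":0,"tz":0,"wx":0,"wy":0,"wz":0},
  {"tx":0,"ty":0,"tz":0,"wx":0,"wy":0,"wz":0},
  {"tx":0,"ty":0,"tz":0,"wx":0,"wy":0,"wz":0},
], grip=0.0, grip_force=40)

```text
clock: 3.55
tcp_pos: [0.4465, -0.1287, 0.0425]
orientation: [0.001, 0.737, 0.675, 0.001]
contact_force: [-0.5, 1.2, 6.9]
finger_gap: 0.0248
grip_force: 39.1
```

>>> send_rows([
  {"tx":0,"ty":0,"tz":15,"wx":0,"wy":0,"wz":0},
  {"tx":0,"ty":0,"tz":30,"wx":0,"wy":0,"wz":0},
  {"tx":4.5,"ty":12,"tz":35,"wx":0,"wy":0,"wz":0},
  {"tx":8,"ty":30,"tz":10,"wx":0,"wy":0,"wz":0},
  {"tx":10,"ty":40,"tz":0,"wx":0,"wy":0,"wz":0},
  {"tx":10,"ty":40,"tz":0,"wx":0,"wy":0,"wz":0},
  {"tx":10,"ty":40,"tz":0,"wx":0,"wy":0,"wz":0},
  {"tx":10,"ty":40,"tz":0,"wx":0,"wy":0,"wz":0},
  {"tx":10,"ty":40,"tz":0,"wx":0,"wy":0,"wz":0},
  {"tx":10,"ty":40,"tz":0,"wx":0,"wy":0,"wz":0},
  {"tx":8,"ty":30,"tz":0,"wx":0,"wy":0,"wz":0},
  {"tx":6,"ty":22,"tz":-15,"wx":0,"wy":0,"wz":0},
  {"tx":0,"ty":0,"tz":-35,"wx":0,"wy":0,"wz":0},
  {"tx":0,"ty":0,"tz":-20,"wx":0,"wy":0,"wz":0},
  {"tx":0,"ty":0,"tz":0,"wx":0,"wy":0,"wz":0},
  {"tx":0,"ty":0,"tz":0,"wx":0,"wy":0,"wz":0},
], grip=0.0, grip_force=60)

```text
clock: 5.15
tcp_pos: [0.532, 0.2053, 0.0614]
orientation: [-0.0, 0.737, 0.675, -0.0]
contact_force: [0.4, -0.2, -0.8]
finger_gap: 0.0244
grip_force: 59.1
```

Run:
```python
from h import *
from workcell import ctrl
s=ctrl.read_state();print(s['tcp_pos'],s['orientation'],s['contact_force'])
```

```text
[0.5319952  0.2053094  0.06140954] [-1.59490692e-04  7.37404223e-01  6.75451620e-01 -3.08604871e-04] [ 0.42945029 -0.22114135 -0.81343816]
```

>>> send_rows([
  {"tx":0.8,"ty":0.8,"tz":-4,"wx":0,"wy":0,"wz":0},
  {"tx":0,"ty":0,"tz":-3,"wx":0,"wy":0,"wz":0},
  {"tx":0,"ty":0,"tz":-1,"wx":0,"wy":0,"wz":0},
  {"tx":0,"ty":0,"tz":0,"wx":0,"wy":0,"wz":0},
  {"tx":0,"ty":0,"tz":0,"wx":0,"wy":0,"wz":0},
])

```text
clock: 5.65
tcp_pos: [0.5331, 0.2063, 0.0536]
orientation: [0.0, 0.737, 0.676, 0.0]
contact_force: [0.5, 0.5, -0.9]
finger_gap: 0.0245
grip_force: 59.1
```

>>> send_rows([
  {"tx":0,"ty":0,"tz":-0.7,"wx":0,"wy":0,"wz":0},
  {"tx":0,"ty":0,"tz":0,"wx":0,"wy":0,"wz":0},
  {"tx":0,"ty":0,"tz":-0.5,"wx":0,"wy":0,"wz":0},
  {"tx":0,"ty":0,"tz":0,"wx":0,"wy":0,"wz":0},
])

```text
clock: 6.05
tcp_pos: [0.533, 0.2064, 0.0526]
orientation: [0.0, 0.737, 0.676, 0.0]
contact_force: [-0.9, 0.7, 4.5]
finger_gap: 0.0244
grip_force: 59.6
```

>>> send_rows([
  {"tx":0,"ty":0,"tz":0,"wx":0,"wy":0,"wz":0},
  {"tx":0,"ty":0,"tz":0,"wx":0,"wy":0,"wz":0},
  {"tx":0,"ty":0,"tz":0,"wx":0,"wy":0,"wz":0},
], grip=0.5)

```text
clock: 6.35
tcp_pos: [0.5329, 0.2063, 0.052]
orientation: [-0.0, 0.737, 0.676, -0.0]
contact_force: [0.4, 0.6, -0.4]
finger_gap: 0.0426
grip_force: 0.0
```

>>> send_rows([
  {"tx":0,"ty":0,"tz":15,"wx":0,"wy":0,"wz":0},
  {"tx":0,"ty":0,"tz":35,"wx":0,"wy":0,"wz":0},
  {"tx":0,"ty":-10,"tz":40,"wx":0,"wy":0,"wz":0},
  {"tx":7.4,"ty":-34.4,"tz":20,"wx":0,"wy":0,"wz":0},
  {"tx":8,"ty":-40,"tz":0,"wx":0,"wy":0,"wz":2.2},
  {"tx":8,"ty":-40,"tz":0,"wx":0,"wy":0,"wz":2.2},
  {"tx":9,"ty":-40,"tz":0,"wx":0,"wy":0,"wz":2.2},
  {"tx":9,"ty":-40,"tz":0,"wx":0,"wy":0,"wz":2.2},
  {"tx":9,"ty":-40,"tz":0,"wx":0,"wy":0,"wz":2.2},
  {"tx":8,"ty":-40,"tz":0,"wx":0,"wy":0,"wz":2.2},
  {"tx":8,"ty":-40,"tz":0,"wx":0,"wy":0,"wz":2.2},
  {"tx":8,"ty":-30,"tz":0,"wx":0,"wy":0,"wz":0},
  {"tx":0,"ty":0,"tz":0,"wx":0,"wy":0,"wz":0},
  {"tx":0,"ty":0,"tz":0,"wx":0,"wy":0,"wz":0},
])

```text
clock: 7.75
tcp_pos: [0.607, -0.1487, 0.1616]
orientation: [-0.001, 0.641, 0.768, 0.0]
contact_force: [-0.5, -0.6, -0.7]
finger_gap: 0.0428
grip_force: 0.0
```

```bash
cat > ov.py <<'E'
from h import *
from workcell import snapshot,ctrl
import sys
# overlay block outline guess in the wrist view; save crop
def ov(shape,x,y,a,name,col=(0,255,0)):
    p=camera_params('wrist'); im=snapshot('wrist')
    s=ctrl.read_state(); q=s['orientation']; print(s['tcp_pos'].round(4),'phi',2*np.degrees(np.arctan2(q[2],q[1]))-90)
    for P in SH[shape]:
        Q=world(P,x,y,np.radians(a))
        Q=Q[[1,3,7,5]] if len(P)==8 else Q[1::2]
        cv2.polylines(im,[np.round(edgeproj(p,Q)*8).astype(np.int32)],True,col,1,cv2.LINE_AA,3)
    cv2.imwrite(name,cv2.resize(im[130:400,150:490],None,fx=2,fy=2)[...,::-1])
E
python3 - <<'E'
from ov import *
ov('border',.6074,-.148,10.5,'pics/w3.png')
im={n:snapshot(n) for n in('scene','side')}
for n in im: cv2.imwrite(f'pics/{n}1.png',im[n][...,::-1])
W={n:wood(i) for n,i in im.items()}
for n in W: print(n,np.round(fit('round',{n:W[n]},(.533,.206),z=.01,yaws=[0]),4))
E
```

```text
[ 0.6067 -0.1477  0.1616] phi 10.358129436018217
scene [0.5356 0.2071 2.6189 0.8326]
side [0.5335 0.2062 5.813  0.9237]
```

View pics/w3.png

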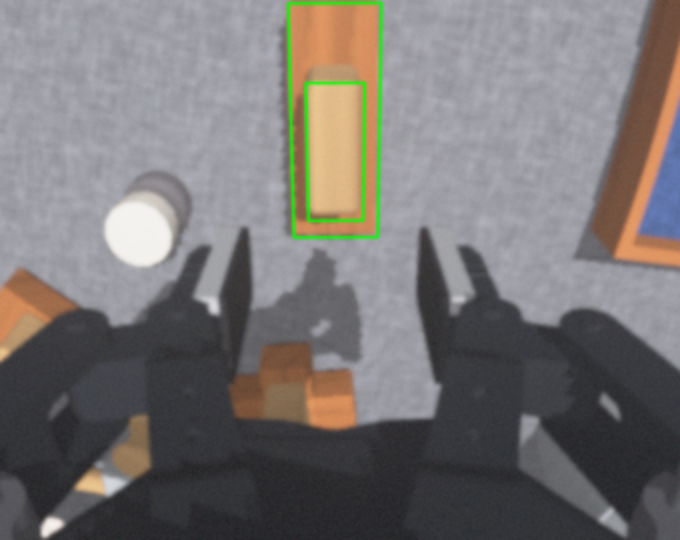

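The overlay sits on the brown border block's body, with its lower edge at row 237, and on its grip. The round block is placed at about (0.534, 0.2065). I descend on the border block.

>>> send_rows([
  {"tx":0.5,"ty":0.3,"tz":-25,"wx":0,"wy":0,"wz":0},
  {"tx":0,"ty":0,"tz":-35,"wx":0,"wy":0,"wz":0},
  {"tx":0,"ty":0,"tz":-30,"wx":0,"wy":0,"wz":0},
  {"tx":0,"ty":0,"tz":-20,"wx":0,"wy":0,"wz":0},
  {"tx":0,"ty":0,"tz":-9.5,"wx":0,"wy":0,"wz":0},
  {"tx":0,"ty":0,"tz":0,"wx":0,"wy":0,"wz":0},
  {"tx":0,"ty":0,"tz":0,"wx":0,"wy":0,"wz":0},
])

```text
clock: 8.6
tcp_pos: [0.6085, -0.1473, 0.0434]
orientation: [0.001, 0.64, 0.769, 0.0]
contact_force: [0.0, -0.2, 1.0]
finger_gap: 0.0425
grip_force: 0.0
```

>>> send_rows([
  {"tx":0,"ty":0,"tz":0,"wx":0,"wy":0,"wz":0},
  {"tx":0,"ty":0,"tz":0,"wx":0,"wy":0,"wz":0},
  {"tx":0,"ty":0,"tz":0,"wx":0,"wy":0,"wz":0},
  {"tx":0,"ty":0,"tz":0,"wx":0,"wy":0,"wz":0},
  {"tx":0,"ty":0,"tz":0,"wx":0,"wy":0,"wz":0},
], grip=0.0, grip_force=50)

```text
clock: 9.1
tcp_pos: [0.6085, -0.1479, 0.0437]
orientation: [0.001, 0.64, 0.768, 0.0]
contact_force: [-0.4, 0.2, 5.1]
finger_gap: 0.0208
grip_force: 53.1
```

>>> send_rows([
  {"tx":0,"ty":0,"tz":15,"wx":0,"wy":0,"wz":0},
  {"tx":0,"ty":0,"tz":35,"wx":0,"wy":0,"wz":0},
  {"tx":0,"ty":10,"tz":40,"wx":0,"wy":0,"wz":0},
  {"tx":0,"ty":25,"tz":20,"wx":0,"wy":0,"wz":0},
  {"tx":-1,"ty":40,"tz":0,"wx":0,"wy":0,"wz":-2.5},
  {"tx":-1,"ty":40,"tz":0,"wx":0,"wy":0,"wz":-2.5},
  {"tx":-1,"ty":40,"tz":0,"wx":0,"wy":0,"wz":-2.5},
  {"tx":0,"ty":40,"tz":0,"wx":0,"wy":0,"wz":-2.5},
  {"tx":0,"ty":40,"tz":0,"wx":0,"wy":0,"wz":-2.5},
  {"tx":0,"ty":40,"tz":0,"wx":0,"wy":0,"wz":-2.5},
  {"tx":0,"ty":35,"tz":0,"wx":0,"wy":0,"wz":0},
  {"tx":0,"ty":25,"tz":0,"wx":0,"wy":0,"wz":0},
  {"tx":0,"ty":13.5,"tz":-10,"wx":0,"wy":0,"wz":0},
  {"tx":0,"ty":0,"tz":-35,"wx":0,"wy":0,"wz":0},
  {"tx":0,"ty":0,"tz":-35,"wx":0,"wy":0,"wz":0},
  {"tx":0,"ty":0,"tz":-13,"wx":0,"wy":0,"wz":0},
  {"tx":0,"ty":0,"tz":0,"wx":0,"wy":0,"wz":0},
  {"tx":0,"ty":0,"tz":0,"wx":0,"wy":0,"wz":0},
])

```text
clock: 10.9
tcp_pos: [0.6054, 0.2003, 0.0599]
orientation: [0.0, 0.735, 0.678, 0.0]
contact_force: [1.2, 0.9, -0.8]
finger_gap: 0.0212
grip_force: 52.1
```

>>> send_rows([
  {"tx":0,"ty":0.3,"tz":-3,"wx":0,"wy":0,"wz":0},
  {"tx":0,"ty":0,"tz":-2,"wx":0,"wy":0,"wz":0},
  {"tx":0,"ty":0,"tz":-1,"wx":0,"wy":0,"wz":0},
  {"tx":0,"ty":0,"tz":0,"wx":0,"wy":0,"wz":0},
  {"tx":0,"ty":0,"tz":-0.6,"wx":0,"wy":0,"wz":0},
  {"tx":0,"ty":0,"tz":0,"wx":0,"wy":0,"wz":0},
])

```text
clock: 11.5
tcp_pos: [0.605, 0.2011, 0.0537]
orientation: [0.0, 0.735, 0.678, 0.0]
contact_force: [-0.9, -0.7, 2.3]
finger_gap: 0.0213
grip_force: 52.6
```

>>> send_rows([
  {"tx":0,"ty":0,"tz":-0.4,"wx":0,"wy":0,"wz":0},
  {"tx":0,"ty":0,"tz":0,"wx":0,"wy":0,"wz":0},
])

```text
clock: 11.7
tcp_pos: [0.6051, 0.2011, 0.0537]
orientation: [0.0, 0.735, 0.678, 0.0]
contact_force: [-2.0, -0.3, 6.1]
finger_gap: 0.0213
grip_force: 53.3
```

>>> send_rows([
  {"tx":0,"ty":0,"tz":0,"wx":0,"wy":0,"wz":0},
  {"tx":0,"ty":0,"tz":0,"wx":0,"wy":0,"wz":0},
  {"tx":0,"ty":0,"tz":0,"wx":0,"wy":0,"wz":0},
  {"tx":0,"ty":0,"tz":15,"wx":0,"wy":0,"wz":0},
  {"tx":0,"ty":0,"tz":30,"wx":0,"wy":0,"wz":0},
  {"tx":0,"ty":-10,"tz":40,"wx":0,"wy":0,"wz":0},
], grip=0.45)

```text
clock: 12.3
tcp_pos: [0.6032, 0.1915, 0.1361]
orientation: [-0.001, 0.735, 0.679, -0.002]
contact_force: [1.5, 0.4, 0.5]
finger_gap: 0.0386
grip_force: 0.0
```

>>> send_rows([
  {"tx":-5,"ty":-20,"tz":25,"wx":0,"wy":0,"wz":0},
  {"tx":-12,"ty":-40,"tz":0,"wx":0,"wy":0,"wz":-2},
  {"tx":-12,"ty":-40,"tz":0,"wx":0,"wy":0,"wz":-2},
  {"tx":-12,"ty":-40,"tz":0,"wx":0,"wy":0,"wz":-2},
  {"tx":-12,"ty":-40,"tz":0,"wx":0,"wy":0,"wz":-2},
  {"tx":-12,"ty":-40,"tz":0,"wx":0,"wy":0,"wz":-2},
  {"tx":-12,"ty":-40,"tz":0,"wx":0,"wy":0,"wz":-2},
  {"tx":-12,"ty":-40,"tz":0,"wx":0,"wy":0,"wz":-2},
  {"tx":-12,"ty":-40,"tz":0,"wx":0,"wy":0,"wz":-2},
  {"tx":-12,"ty":-40,"tz":0,"wx":0,"wy":0,"wz":-2},
  {"tx":-12,"ty":-40,"tz":0,"wx":0,"wy":0,"wz":-0.4},
  {"tx":-12,"ty":-40,"tz":0,"wx":0,"wy":0,"wz":0},
  {"tx":-12,"ty":-30,"tz":0,"wx":0,"wy":0,"wz":0},
  {"tx":0,"ty":-13,"tz":0,"wx":0,"wy":0,"wz":0},
  {"tx":0,"ty":0,"tz":0,"wx":0,"wy":0,"wz":0},
  {"tx":0,"ty":0,"tz":0,"wx":0,"wy":0,"wz":0},
])

```text
clock: 13.9
tcp_pos: [0.4559, -0.3111, 0.1623]
orientation: [-0.001, 0.834, 0.552, 0.0]
contact_force: [0.0, 0.1, 0.2]
finger_gap: 0.0382
grip_force: 0.0
```

Run:
```python
from ov import *
ov('square',.4552,-.3122,-23,'pics/w4.png')
im={n:snapshot(n) for n in('scene','side')}
for n in im: cv2.imwrite(f'pics/{n}2.png',im[n][...,::-1])
W={n:wood(i) for n,i in im.items()}
for n in W:
    for s,x0 in (('round',(.533,.206)),('border',(.605,.2006))): print(n,s,np.round(fit(s,{n:W[n]},x0,z=.01,yaws=[-4]),4))
```

```text
[ 0.456  -0.3106  0.1624] phi -22.963778076875172
scene round [0.5349 0.2073 0.2331 0.937 ]
scene border [ 0.6067  0.2017 -4.3377  0.9343]
side round [0.5333 0.2065 1.9775 0.9253]
side border [ 0.6061  0.2005 -3.383   0.9215]
```

View pics/w4.png

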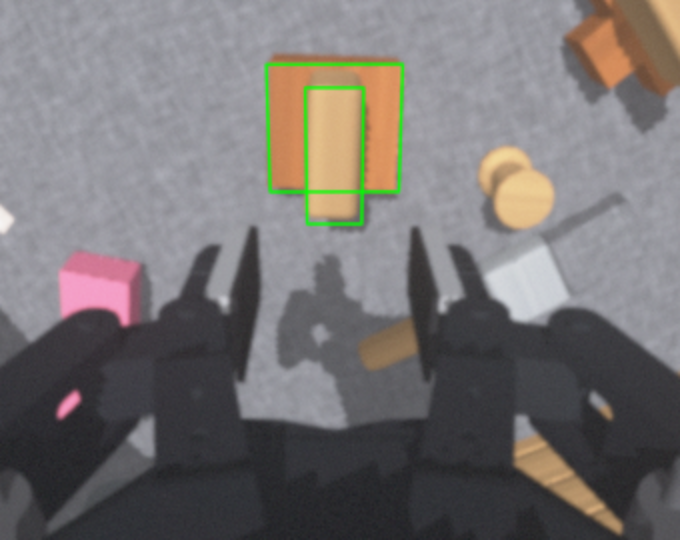

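View pics/side2.png

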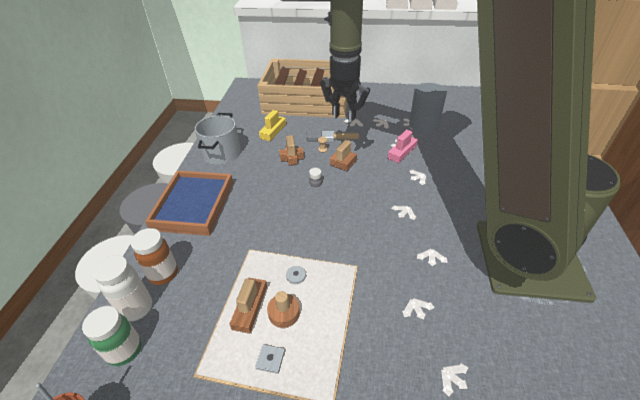

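The wrist view shows the square block under the overlay, with its grip end at row 218. The side view shows the round block at (284,310) and the border block at (249,304) lying flat on the board. Next is the square block.

>>> send_rows([
  {"tx":0,"ty":0,"tz":-25,"wx":0,"wy":0,"wz":0},
  {"tx":0,"ty":0,"tz":-35,"wx":0,"wy":0,"wz":0},
  {"tx":0,"ty":0,"tz":-30,"wx":0,"wy":0,"wz":0},
  {"tx":0,"ty":0,"tz":-20,"wx":0,"wy":0,"wz":0},
  {"tx":0,"ty":0,"tz":-9,"wx":0,"wy":0,"wz":0},
  {"tx":0,"ty":0,"tz":0,"wx":0,"wy":0,"wz":0},
  {"tx":0,"ty":0,"tz":0,"wx":0,"wy":0,"wz":0},
])

```text
clock: 14.75
tcp_pos: [0.4566, -0.3119, 0.0443]
orientation: [0.001, 0.834, 0.552, 0.0]
contact_force: [0.0, -0.1, -0.2]
finger_gap: 0.0384
grip_force: 0.0
```

>>> send_rows([
  {"tx":0,"ty":0,"tz":0,"wx":0,"wy":0,"wz":0},
  {"tx":0,"ty":0,"tz":0,"wx":0,"wy":0,"wz":0},
  {"tx":0,"ty":0,"tz":0,"wx":0,"wy":0,"wz":0},
  {"tx":0,"ty":0,"tz":0,"wx":0,"wy":0,"wz":0},
  {"tx":0,"ty":0,"tz":0,"wx":0,"wy":0,"wz":0},
], grip=0.0, grip_force=50)

```text
clock: 15.25
tcp_pos: [0.4568, -0.3126, 0.045]
orientation: [0.001, 0.834, 0.552, 0.001]
contact_force: [1.2, 0.8, 6.1]
finger_gap: 0.0215
grip_force: 49.8
```

>>> send_rows([
  {"tx":0,"ty":0,"tz":15,"wx":0,"wy":0,"wz":0},
  {"tx":0,"ty":0,"tz":35,"wx":0,"wy":0,"wz":0},
  {"tx":0,"ty":10,"tz":40,"wx":0,"wy":0,"wz":0},
  {"tx":0,"ty":25,"tz":20,"wx":0,"wy":0,"wz":0},
  {"tx":-1,"ty":40,"tz":0,"wx":0,"wy":0,"wz":2.3},
  {"tx":-1,"ty":40,"tz":0,"wx":0,"wy":0,"wz":2.3},
  {"tx":-1,"ty":40,"tz":0,"wx":0,"wy":0,"wz":2.3},
  {"tx":0,"ty":40,"tz":0,"wx":0,"wy":0,"wz":2.3},
  {"tx":0,"ty":40,"tz":0,"wx":0,"wy":0,"wz":2.3},
  {"tx":0,"ty":40,"tz":0,"wx":0,"wy":0,"wz":2.3},
  {"tx":0,"ty":40,"tz":0,"wx":0,"wy":0,"wz":2.3},
  {"tx":0,"ty":40,"tz":0,"wx":0,"wy":0,"wz":2.3},
  {"tx":0,"ty":40,"tz":0,"wx":0,"wy":0,"wz":0},
  {"tx":0,"ty":25,"tz":0,"wx":0,"wy":0,"wz":0},
  {"tx":0,"ty":10,"tz":-10,"wx":0,"wy":0,"wz":0},
  {"tx":0,"ty":0,"tz":-35,"wx":0,"wy":0,"wz":0},
  {"tx":0,"ty":0,"tz":-35,"wx":0,"wy":0,"wz":0},
  {"tx":0,"ty":0,"tz":-13,"wx":0,"wy":0,"wz":0},
  {"tx":0,"ty":0,"tz":0,"wx":0,"wy":0,"wz":0},
  {"tx":0,"ty":0,"tz":0,"wx":0,"wy":0,"wz":0},
])

```text
clock: 17.25
tcp_pos: [0.4527, 0.1174, 0.0604]
orientation: [-0.0, 0.735, 0.678, -0.0]
contact_force: [-0.3, -0.1, -1.2]
finger_gap: 0.0213
grip_force: 49.1
```

>>> send_rows([
  {"tx":0.8,"ty":0,"tz":-3,"wx":0,"wy":0,"wz":0},
  {"tx":0,"ty":0,"tz":-1.5,"wx":0,"wy":0,"wz":0},
  {"tx":0,"ty":0,"tz":-1,"wx":0,"wy":0,"wz":0},
  {"tx":0,"ty":0,"tz":0,"wx":0,"wy":0,"wz":0},
  {"tx":0,"ty":0,"tz":-0.5,"wx":0,"wy":0,"wz":0},
  {"tx":0,"ty":0,"tz":0,"wx":0,"wy":0,"wz":0},
])

```text
clock: 17.85
tcp_pos: [0.4538, 0.1181, 0.055]
orientation: [0.0, 0.735, 0.678, 0.0]
contact_force: [-0.1, 1.2, 2.5]
finger_gap: 0.0214
grip_force: 49.7
```

>>> send_rows([
  {"tx":0,"ty":0,"tz":-0.3,"wx":0,"wy":0,"wz":0},
  {"tx":0,"ty":0,"tz":0,"wx":0,"wy":0,"wz":0},
])

```text
clock: 18.05
tcp_pos: [0.4538, 0.1181, 0.055]
orientation: [0.0, 0.735, 0.678, 0.0]
contact_force: [-1.2, 0.3, 6.1]
finger_gap: 0.0216
grip_force: 50.4
```

>>> send_rows([
  {"tx":0,"ty":0,"tz":0,"wx":0,"wy":0,"wz":0},
  {"tx":0,"ty":0,"tz":0,"wx":0,"wy":0,"wz":0},
  {"tx":0,"ty":0,"tz":0,"wx":0,"wy":0,"wz":0},
  {"tx":0,"ty":0,"tz":15,"wx":0,"wy":0,"wz":0},
  {"tx":0,"ty":0,"tz":30,"wx":0,"wy":0,"wz":0},
  {"tx":0,"ty":-10,"tz":40,"wx":0,"wy":0,"wz":0},
], grip=0.45)

```text
clock: 18.65
tcp_pos: [0.4521, 0.1083, 0.1386]
orientation: [-0.001, 0.735, 0.678, -0.002]
contact_force: [0.5, -0.6, -0.1]
finger_gap: 0.0382
grip_force: 0.0
```

>>> send_rows([
  {"tx":4,"ty":-20,"tz":25,"wx":0,"wy":0,"wz":0},
  {"tx":16,"ty":-40,"tz":0,"wx":0,"wy":0,"wz":2},
  {"tx":16,"ty":-40,"tz":0,"wx":0,"wy":0,"wz":2},
  {"tx":16,"ty":-40,"tz":0,"wx":0,"wy":0,"wz":2},
  {"tx":16,"ty":-40,"tz":0,"wx":0,"wy":0,"wz":2},
  {"tx":16,"ty":-40,"tz":0,"wx":0,"wy":0,"wz":2},
  {"tx":16,"ty":-40,"tz":0,"wx":0,"wy":0,"wz":2},
  {"tx":16,"ty":-40,"tz":0,"wx":0,"wy":0,"wz":2},
  {"tx":16,"ty":-40,"tz":0,"wx":0,"wy":0,"wz":2},
  {"tx":16,"ty":-40,"tz":0,"wx":0,"wy":0,"wz":2},
  {"tx":10,"ty":-30,"tz":0,"wx":0,"wy":0,"wz":2},
  {"tx":3,"ty":-20,"tz":0,"wx":0,"wy":0,"wz":0},
  {"tx":0,"ty":0,"tz":0,"wx":0,"wy":0,"wz":0},
  {"tx":0,"ty":0,"tz":0,"wx":0,"wy":0,"wz":0},
])

```text
clock: 20.05
tcp_pos: [0.6138, -0.3213, 0.1637]
orientation: [-0.001, 0.607, 0.795, 0.0]
contact_force: [-0.8, 0.6, 0.4]
finger_gap: 0.0381
grip_force: 0.0
```

Run:
```python
from ov import *
ov('cross',.6144,-.3220,15.5,'pics/w5.png')
im={n:snapshot(n) for n in('scene','side')}
for n in im: cv2.imwrite(f'pics/{n}3.png',im[n][...,::-1])
W={n:wood(i) for n,i in im.items()}
for n in W:
    for s,x0 in (('round',(.533,.206)),('border',(.605,.2006)),('square',(.454,.1175))): print(n,s,np.round(fit(s,{n:W[n]},x0,z=.01,yaws=[-4]),4))
```

```text
[ 0.6137 -0.3206  0.1638] phi 15.3812936181764
scene round [ 0.5349  0.2071 -0.2183  0.9437]
scene border [ 0.6071  0.2013 -4.7348  0.9307]
scene square [ 0.4561  0.1185 -3.0929  0.6203]
side round [0.5335 0.2064 0.4133 0.9256]
side border [ 0.6059  0.2005 -3.4329  0.9213]
side square [ 0.4541  0.1164 -4.8072  0.9303]
```

View pics/w5.png

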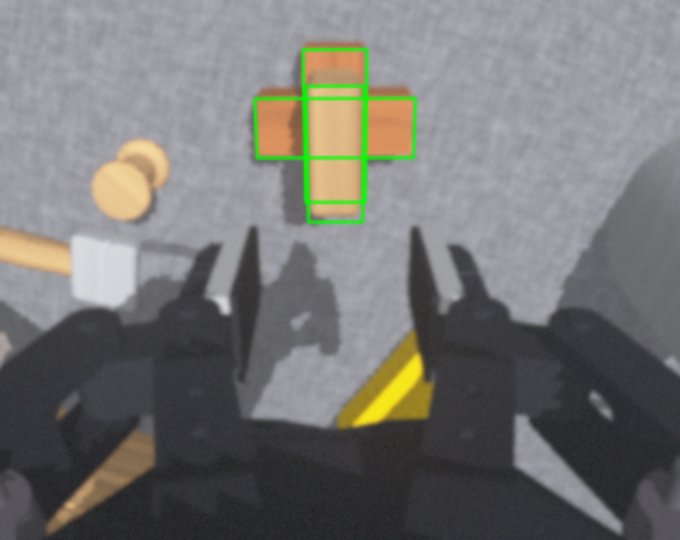

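The overlay fits the cross block, with its arms at row 128 and its grip end at about row 216. I descend.

>>> send_rows([
  {"tx":0.3,"ty":-0.3,"tz":-25,"wx":0,"wy":0,"wz":0},
  {"tx":0,"ty":0,"tz":-35,"wx":0,"wy":0,"wz":0},
  {"tx":0,"ty":0,"tz":-30,"wx":0,"wy":0,"wz":0},
  {"tx":0,"ty":0,"tz":-20,"wx":0,"wy":0,"wz":0},
  {"tx":0,"ty":0,"tz":-10.5,"wx":0,"wy":0,"wz":0},
  {"tx":0,"ty":0,"tz":0,"wx":0,"wy":0,"wz":0},
  {"tx":0,"ty":0,"tz":0,"wx":0,"wy":0,"wz":0},
])

```text
clock: 20.9
tcp_pos: [0.6156, -0.3221, 0.0448]
orientation: [0.001, 0.606, 0.796, 0.0]
contact_force: [0.6, -0.1, -0.6]
finger_gap: 0.0384
grip_force: 0.0
```

>>> send_rows([
  {"tx":0,"ty":0,"tz":0,"wx":0,"wy":0,"wz":0},
  {"tx":0,"ty":0,"tz":0,"wx":0,"wy":0,"wz":0},
  {"tx":0,"ty":0,"tz":0,"wx":0,"wy":0,"wz":0},
  {"tx":0,"ty":0,"tz":0,"wx":0,"wy":0,"wz":0},
  {"tx":0,"ty":0,"tz":0,"wx":0,"wy":0,"wz":0},
], grip=0.0, grip_force=50)

```text
clock: 21.4
tcp_pos: [0.6161, -0.3229, 0.0458]
orientation: [0.002, 0.606, 0.795, 0.0]
contact_force: [-0.2, 0.6, 5.8]
finger_gap: 0.0215
grip_force: 50.2
```

>>> send_rows([
  {"tx":0,"ty":0,"tz":15,"wx":0,"wy":0,"wz":0},
  {"tx":0,"ty":0,"tz":35,"wx":0,"wy":0,"wz":0},
  {"tx":0,"ty":10,"tz":40,"wx":0,"wy":0,"wz":0},
  {"tx":-3,"ty":24,"tz":20,"wx":0,"wy":0,"wz":0},
  {"tx":-10,"ty":40,"tz":0,"wx":0,"wy":0,"wz":-2},
  {"tx":-10,"ty":40,"tz":0,"wx":0,"wy":0,"wz":-2},
  {"tx":-10,"ty":40,"tz":0,"wx":0,"wy":0,"wz":-2},
  {"tx":-10,"ty":40,"tz":0,"wx":0,"wy":0,"wz":-2},
  {"tx":-10,"ty":40,"tz":0,"wx":0,"wy":0,"wz":-2},
  {"tx":-10,"ty":40,"tz":0,"wx":0,"wy":0,"wz":-2},
  {"tx":-10,"ty":40,"tz":0,"wx":0,"wy":0,"wz":-2},
  {"tx":-10,"ty":40,"tz":0,"wx":0,"wy":0,"wz":-2},
  {"tx":-10,"ty":40,"tz":0,"wx":0,"wy":0,"wz":-2},
  {"tx":-10,"ty":40,"tz":0,"wx":0,"wy":0,"wz":-2},
  {"tx":-10,"ty":40,"tz":0,"wx":0,"wy":0,"wz":0},
  {"tx":-10,"ty":40,"tz":0,"wx":0,"wy":0,"wz":0},
  {"tx":-10,"ty":40,"tz":0,"wx":0,"wy":0,"wz":0},
  {"tx":-10,"ty":35,"tz":0,"wx":0,"wy":0,"wz":0},
  {"tx":-10,"ty":25,"tz":0,"wx":0,"wy":0,"wz":0},
  {"tx":0,"ty":15,"tz":0,"wx":0,"wy":0,"wz":0},
])

```text
clock: 23.4
tcp_pos: [0.4602, 0.3084, 0.1543]
orientation: [-0.0, 0.734, 0.679, -0.0]
contact_force: [0.3, 0.5, -2.1]
finger_gap: 0.0213
grip_force: 49.2
```

>>> send_rows([
  {"tx":0,"ty":0,"tz":-10,"wx":0,"wy":0,"wz":0},
  {"tx":0,"ty":0,"tz":-35,"wx":0,"wy":0,"wz":0},
  {"tx":0,"ty":0,"tz":-35,"wx":0,"wy":0,"wz":0},
  {"tx":0,"ty":0,"tz":-13,"wx":0,"wy":0,"wz":0},
  {"tx":0,"ty":0,"tz":0,"wx":0,"wy":0,"wz":0},
  {"tx":0,"ty":0,"tz":0,"wx":0,"wy":0,"wz":0},
])

```text
clock: 24.0
tcp_pos: [0.4628, 0.3062, 0.0612]
orientation: [0.0, 0.735, 0.678, 0.0]
contact_force: [-0.5, -0.0, -1.5]
finger_gap: 0.0213
grip_force: 49.2
```

>>> send_rows([
  {"tx":0.2,"ty":0.2,"tz":-3,"wx":0,"wy":0,"wz":0},
  {"tx":0,"ty":0,"tz":-1.5,"wx":0,"wy":0,"wz":0},
  {"tx":0,"ty":0,"tz":-1,"wx":0,"wy":0,"wz":0},
  {"tx":0,"ty":0,"tz":0,"wx":0,"wy":0,"wz":0},
  {"tx":0,"ty":0,"tz":-0.5,"wx":0,"wy":0,"wz":0},
  {"tx":0,"ty":0,"tz":0,"wx":0,"wy":0,"wz":0},
])

```text
clock: 24.6
tcp_pos: [0.4623, 0.3072, 0.0557]
orientation: [0.0, 0.735, 0.678, 0.0]
contact_force: [-1.7, 0.1, 5.1]
finger_gap: 0.0212
grip_force: 50.2
```

Contact. I release, lift and move aside to check.

>>> send_rows([
  {"tx":0,"ty":0,"tz":0,"wx":0,"wy":0,"wz":0},
  {"tx":0,"ty":0,"tz":0,"wx":0,"wy":0,"wz":0},
  {"tx":0,"ty":0,"tz":0,"wx":0,"wy":0,"wz":0},
  {"tx":0,"ty":0,"tz":15,"wx":0,"wy":0,"wz":0},
  {"tx":0,"ty":0,"tz":30,"wx":0,"wy":0,"wz":0},
  {"tx":0,"ty":0,"tz":40,"wx":0,"wy":0,"wz":0},
  {"tx":0,"ty":0,"tz":40,"wx":0,"wy":0,"wz":0},
], grip=0.45)

```text
clock: 25.3
tcp_pos: [0.4616, 0.3066, 0.1804]
orientation: [-0.0, 0.735, 0.678, -0.001]
contact_force: [1.0, 0.7, -0.5]
finger_gap: 0.0384
grip_force: 0.0
```

>>> send_rows([
  {"tx":0,"ty":-40,"tz":30,"wx":0,"wy":0,"wz":0},
  {"tx":3,"ty":-40,"tz":20,"wx":0,"wy":0,"wz":0},
  {"tx":3,"ty":-40,"tz":20,"wx":0,"wy":0,"wz":0},
  {"tx":3,"ty":-40,"tz":10,"wx":0,"wy":0,"wz":0},
  {"tx":3,"ty":-40,"tz":0,"wx":0,"wy":0,"wz":0},
  {"tx":3,"ty":-40,"tz":0,"wx":0,"wy":0,"wz":0},
  {"tx":3,"ty":-40,"tz":0,"wx":0,"wy":0,"wz":0},
  {"tx":0,"ty":-20,"tz":0,"wx":0,"wy":0,"wz":0},
  {"tx":0,"ty":0,"tz":0,"wx":0,"wy":0,"wz":0},
  {"tx":0,"ty":0,"tz":0,"wx":0,"wy":0,"wz":0},
])

```text
clock: 26.3
tcp_pos: [0.48, 0.0069, 0.2596]
orientation: [-0.0, 0.735, 0.678, 0.0]
contact_force: [0.7, 0.5, 0.7]
finger_gap: 0.0388
grip_force: 0.0
```

Run:
```python
from ov import *
p=camera_params('wrist'); im={n:snapshot(n) for n in('scene','side','wrist')}
for n in im: cv2.imwrite(f'pics/{n}4.png',im[n][...,::-1])
C=np.array([.533,.2062]);a=np.radians(-4.6);B=lambda x,y:C+[x*np.cos(a)-y*np.sin(a),x*np.sin(a)+y*np.cos(a)]
for n in('scene','side'):
    for s,b in (('round',(0,0)),('border',(.072,0)),('square',(-.072,-.095)),('cross',(-.078,.095))):
        m=wood(im[n]); x0=B(*b); k=cv2.dilate(render(n,s,*x0,a,.01)[::S,::S],np.ones((9,9))); m&=k
        r=np.array(fit(s,{n:m},x0,z=.01,yaws=[-4.6])); d=r[:2]-C
        print(n,s,'board xy mm',np.round([1e3*(d@[np.cos(a),np.sin(a)]),1e3*(d@[-np.sin(a),np.cos(a)])],1),'yaw',round(r[2]+4.6,1),round(r[3],2))
I=im['wrist']
for x,y,P in ((.072,0,SH['border'][0]),(0,0,SH['round'][0]),(-.072,-.095,SH['square'][0]),(-.078,.095,SH['cross'][0]),(-.078,.095,SH['cross'][1])):
    Q=world(P,*B(x,y),a,.01); Q=Q[[1,3,7,5]] if len(P)==8 else Q[1::2]
    cv2.polylines(I,[np.round(edgeproj(p,Q)*8).astype(np.int32)],True,(0,255,0),1,cv2.LINE_AA,3)
cv2.imwrite('pics/w6.png',cv2.resize(I,(800,500))[...,::-1])
```

```text
scene round board xy mm [1.5 1.6] yaw 6.8 0.87
scene border board xy mm [73.8  1.1] yaw 0.5 0.93
scene square board xy mm [-70.4 -94.7] yaw 1.5 0.9
scene cross board xy mm [-75.8  93.6] yaw 1.3 0.82
side round board xy mm [0.6 0.1] yaw 4.2 0.92
side border board xy mm [73.2  0.2] yaw 1.3 0.92
side square board xy mm [-71.6 -95.8] yaw -0.1 0.93
side cross board xy mm [-78.2  96. ] yaw 0.1 0.93
```

View pics/w6.png

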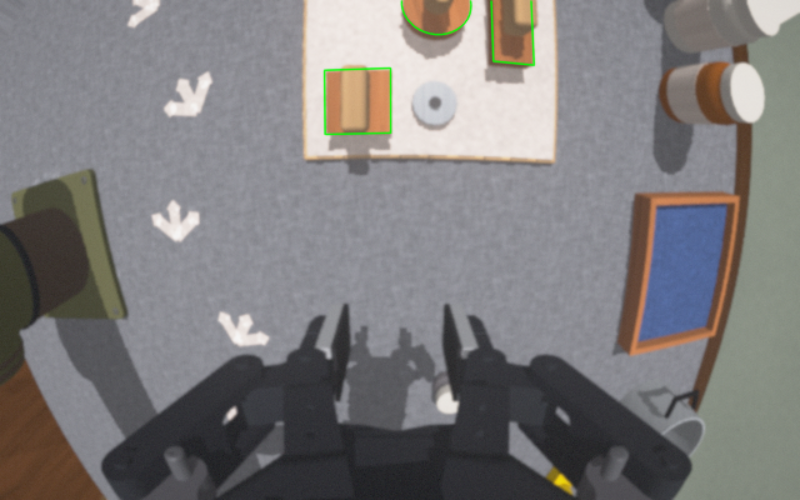

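View pics/side4.png

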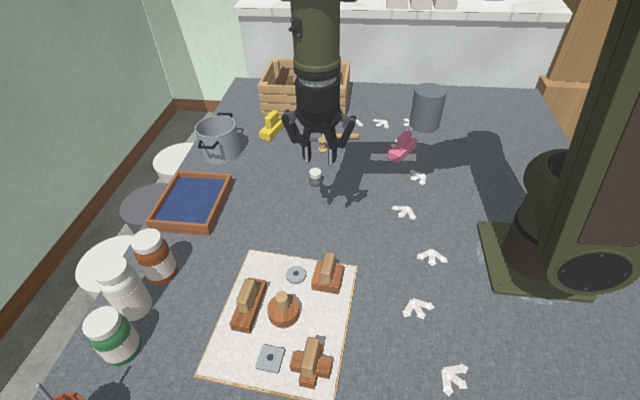

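All four blocks lie flat and within about 2 mm of their targets. In the side view the round block is at (284,310), the border at (249,304), the square at (328,273) and the cross at (312,363). The pot and brush stand undisturbed, so I hand in.

```bash
python3 -c "
from workcell import finish_job
print(finish_job())"
```

```text
the job is handed in; nothing more can be done
None
```

I placed all four blocks on the print board in the order asked and handed the job in at about 26 s on the robot's clock. Each lies flat within about 2 mm of its target by the camera check, and nothing else on the table was touched.

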